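Latch the blood-sample transport box and hold it level over its cradle

TASK

Swing the turnbutton square across the edge of the lid of the red sample transport box until it is at its stop, so that the lid cannot open. Then take the box by its handle at the balance point - the rack full of yellow-capped tubes makes one end heavier, so not in the middle - lift it and keep it level, and bring it squarely over the aluminium cradle, either way round, a few centimetres above the cradle's corner angles. Finish while still holding it there, ready to be lowered in, and leave the other things on the desk alone.

Things in the scene. Friction and masses are not known exactly. Their poses are not given: they have to be found in the camera images.
- carrier: loose red sample box: tub 300 (x) x 116 (y) x 100 mm; clear white-rimmed lid 304 x 120 mm on it, top at z 106, hinged along the +y side. Origin: centre of the underside. Tub, lid, handle 340 g together, balanced at x = 0. Lifted by the lid's handle; only the turnbutton, on a lug jutting 34 mm out mid -y side, keeps the lid from opening then. A tube rack in each of its two ends
- handle_mid (a point): middle of the black carry handle on the lid, at x = 0, y = 0, z = 140 mm in the box's frame: a straight bar along the box's x, 16 mm wide (y), 18 mm tall, free for 210 mm between its two posts, 25 mm clear of the lid below it
- full_rack: white tube rack 140 x 104 mm, 82 mm tall with its 24 yellow-capped tubes, about 360 g (within 15 %), centre of mass over its origin (centre of its underside). Loose inside the box, origin 74.5 mm from the box's middle towards either the +x or the -x end
- light_rack: white tube rack of the same size with only four purple-capped tubes, about 80 g (within 15 %), in the other compartment of the box
- turnbutton (a joint): turnbutton angle, rad: 0 = steel tongue lies along the box's x, clear of the lid; turns anticlockwise seen from above to its stop at 1.6, tongue square across the lid's edge (12 mm onto it, 2 mm above it), securing it. Vertical pin at x 0, y -80 mm of the box. Light friction (0.03 N m); stays where it is left
- wing (a point): middle of the turnbutton's black upright thumb wing, 2 mm from the pin, z 134 mm in the box's frame: a plate 34 mm long (along the tongue), 10 mm thick, top at z 140, standing on the steel tongue whose top is at z 114. Its x axis points along the tongue
- lid (a joint): opening angle of the lid, rad: 0 = shut
- cradle: fixed aluminium cradle for the box: base plate 340 (x) x 156 (y) x 4 mm with four upright corner angles, tops 44 mm above the desk, which leave an opening of 312 x 128 mm for the tub. Origin at the centre of its underside, on the desk; x along its length
- hb_meter: red haemoglobin meter 100 x 130 x 40 mm (bystander), origin at the centre of its underside
- spray_bottle: black bottle, 48 mm across, 130 mm tall (bystander), origin at the centre of its underside
- glove_box: blue glove box 240 x 130 x 75 mm (bystander), origin at the centre of its underside
- bench_rack: white rack of yellow-capped tubes standing on the desk, 140 x 104 x 82 mm (bystander), origin at the centre of its underside

How it is judged:
By the outcome, as a careful person would: the job done as asked, in the order asked, and still so for the second after the job is handed in, while the arm keeps its last pose, push and grip.
It also fails if it takes over 54 s, if anything falls off the work surface, if the arm or the gripper's body presses on something with over 40 N, if the wrist force passes 120 N, or if a joint passes its speed limit or range.

ROBOT

A 7-joint arm with a two-finger parallel gripper is mounted at the origin on the work surface. World frame = base frame: x ahead of the robot, y to its left, z up, the work surface at z = 0. Lengths are in m, angles in rad, forces in N, time in s.
With the tool pointing down it reaches from about 0.425 to 0.975 m from the base axis. Payload 16.7 kg.
Tool frame: the origin (TCP) lies midway between the tips of the shut fingers; the grasp point (between the pads) lies 19 mm behind it; z points along the fingers, y is the line along which they close (so a half turn about z gives the same grasp; the last joint's range is limited). The gripper opens to 85 mm and grips with 20 to 120 N. Pads are 22 mm wide; open, the fingers measure 114 mm over their backs; the gripper's body (76 mm by 85 mm) begins 54 mm behind the grasp point. The pads swing forward as they close: fully open they stand 13 mm farther back than shut.
Start: joints at [0.953, 0.426, 0.074, 1.606, -0.034, 1.111, -0.067], TCP at [0.305, -0.602, 0.231] pointing down, gripper open.
Joint ranges: [-2.85, 2.85], [-0.5, 2.14], [-1.23, 1.37], [0.21, 2.46], [-1.02, 4.16], [0.16, 2.05], [-2.73, 2.73]. Speed limits (rad/s): [1.89, 1.89, 2.39, 2.39, 3.01, 3.01, 3.01].

INTERFACE

Orientations are given as a rotation vector (axis times angle).
In Python, from station import robot gives the robot as it stands.
- The arm moves only by the tool drive_tool, never from a script. Its argument "rows" is a list of rows, each a list of 6 numbers: the shift along the tool's x, y, z in units of 40 mm (1.0 is 40 mm), then the turn, a rotation vector about the tool's x, y, z in units of 5 degrees (1.0 is 5 degrees). In form: [[tx, ty, tz, wx, wy, wz], ...]. A call has 1 to 10 rows; each row shifts and turns the commanded pose from where the row before left it, along the tool's axes as they then stand; what a row does not reach is not made up. A row lasts 1/8 s, in which the tool goes at most 62.5 mm and 10.7 degrees, less where a joint would pass 70% of its speed; a pose out of reach is approached as far as the arm can. A call is refused whole if a number of a shift passes 1 or a number of a turn 1, either way. A call with a gripper value outside its range is refused whole. "fingers" is the closure, from 0 (fully open) to 1 (shut), set as the call begins (left out, the last holds). The fingers move at their own pace and stop on an object; the grip force is fixed at half the most. Time passes only in rows, so rows that do not move let the fingers close. It gives the time, the measured TCP pose, the force and the opening at its end, in the units of the state.
- robot.get_obs(): the state, without advancing time (a new reading comes with each control period).
- robot.snapshot(name): name is "scene" or "side" or "wrist"; returns a dict with "frame" (384x512x3 uint8, blue, green, red), "K" (3x3 intrinsics, pixels), "T" (4x4, takes a point from camera to world coordinates). Camera axes: x right, y up, looking along -z (the intrinsics and any distortion apply to the point x, -y, -z); pixel columns grow to the right and rows downward; lengths in m; the calibration is good to about 2 mm. A picture is of the moment at which its call begins. There is no depth.
- robot.finish_job(): hands the job in, once; it reports no verdict.
The state is a dict: "time": time; "joint_positions": joint angles; "joint_velocities": joint speeds; "joint_efforts": joint torques, N m; "tcp_pos": TCP position; "tcp_rot": TCP orientation; "wrist_force": force on the tool from outside, world axes, zero at the start; "wrist_torque": the same for the moment, N m; "finger_gap": finger opening in m.
Only numpy, scipy, OpenCV 4.12 (cv2) and the standard library are available. Lean on these libraries where they do the work, as an engineer would, in place of code of your own. Each camera call takes 0.05 s, during which the arm holds its last target. There are 200 camera calls.

## Working session

There is one attempt and no reset: what is moved stays moved. The work goes in short steps, Python scripts to look and compute and a tool call to move; the robot and the scene stay as the last step left them, time stands still between calls to the robot, and variables do not carry over. Pictures are saved under pics/ and viewed, on a budget of 10 in all, crops included, one or two more only if the job needs it, and the job is handed in when it is done.

Besides the shell and the picture viewer there is one more tool, called as name([rows], argument=value, ...), one row to a line, values as JSON. drive_tool: Moves the arm, as the interface text tells. Its arguments: {"type":"object","properties":{"rows":{"type":"array","items":{"type":"array","items":{"type":"number"}}},"fingers":{"type":"number"}},"required":["rows"]}

```bash
ls; mkdir -p pics
cat > h.py <<'E'
import numpy as np,cv2
from scipy.spatial.transform import Rotation as R
from station import robot
def snap(n):
    s=robot.snapshot(n); return s["frame"].copy(),np.array(s["K"]),np.array(s["T"]),s
def ray(K,T,u,v):
    d=np.linalg.inv(K)@[u,v,1]; d=T[:3,:3]@[d[0],-d[1],-d[2]]; return T[:3,3],d
def onz(K,T,u,v,z):
    o,d=ray(K,T,u,v); return o+d*(z-o[2])/d[2]
def proj(K,T,p):
    q=T[:3,:3].T@(np.array(p)-T[:3,3]); q=K@[q[0],-q[1],-q[2]]; return q[:2]/q[2]
E
python3 - <<'E'
from h import *
for n in("scene","side"):
    f,K,T,s=snap(n); cv2.imwrite(f"pics/{n}0.png",f); np.savez(f"pics/{n}0.npz",K=K,T=T); print(s.keys(),K.round(1),T.round(3))
print(robot.get_obs())
E
```

```text
pics
dict_keys(['frame', 'K', 'T']) [[370.8   0.  263.9]
 [  0.  370.8 198.5]
 [  0.    0.    1. ]] [[-0.086 -0.777  0.624  1.436]
 [ 0.996 -0.063  0.059  0.073]
 [-0.006  0.626  0.78   1.223]
 [ 0.     0.     0.     1.   ]]
dict_keys(['frame', 'K', 'T']) [[472.3   0.  262.4]
 [  0.  472.3 183.9]
 [  0.    0.    1. ]] [[-0.98   0.087 -0.179  0.253]
 [-0.198 -0.47   0.86   1.454]
 [-0.009  0.878  0.478  0.942]
 [ 0.     0.     0.     1.   ]]
{'time': 0.1, 'joint_positions': array([ 0.95251216,  0.42666944,  0.07385735,  1.60653391, -0.03410043,
        1.11082046, -0.0671052 ]), 'joint_velocities': array([ 1.59612829e-04, -5.01053482e-04,  8.07565472e-04, -5.61371030e-04,
        1.11192295e-03, -1.23711483e-03,  6.57784576e-05]), 'joint_efforts': array([ 6.86948697e-03, -9.51536822e+01,  3.77083540e+00, -4.64407003e+01,
        1.95188873e-02,  6.46623273e-03,  2.31752610e-04]), 'tcp_pos': array([ 0.30477325, -0.60186205,  0.23068479]), 'tcp_rot': array([-3.05461596e+00, -7.29318647e-01,  5.53775186e-04]), 'wrist_force': array([-0.46735848,  0.19906754, -0.08172121]), 'wrist_torque': array([ 0.00490405, -0.01100413, -0.02687168]), 'finger_gap': 0.08535917234550232}
```

View pics/scene0.png

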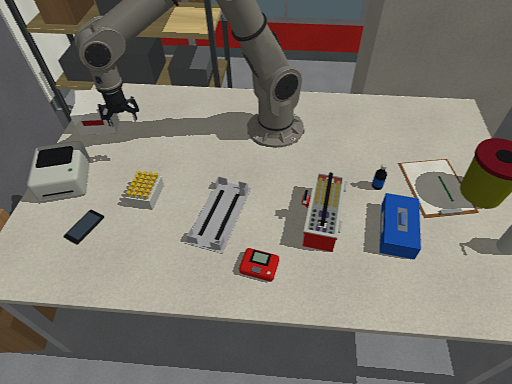

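View pics/side0.png

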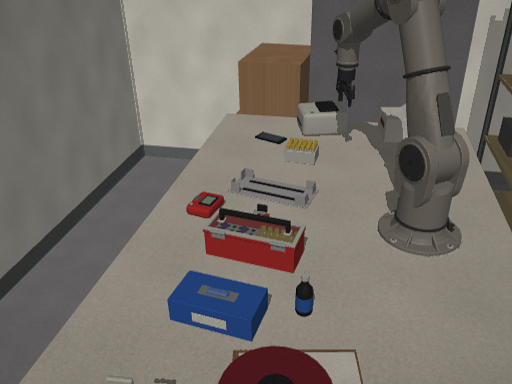

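The scene view shows the box at about (322,210). The turnbutton is on its left (world -y) side at about (305,197), and the yellow-capped rack is at the robot end. The cradle is at about (218,213). I'll zoom in on both.

Run:
```python
import cv2,numpy as np
f=cv2.imread("pics/scene0.png");g=cv2.imread("pics/side0.png")
a=cv2.resize(f[165:255,175:355],None,fx=4.4,fy=4.4,interpolation=cv2.INTER_CUBIC)[:, :792]
a=cv2.resize(f[165:255,180:355],(776,400),interpolation=cv2.INTER_CUBIC)
b=cv2.resize(g[160:270,195:325],(236,200))
cv2.imwrite("pics/z1.png",a)
```

```text
(no output)
```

View pics/z1.png

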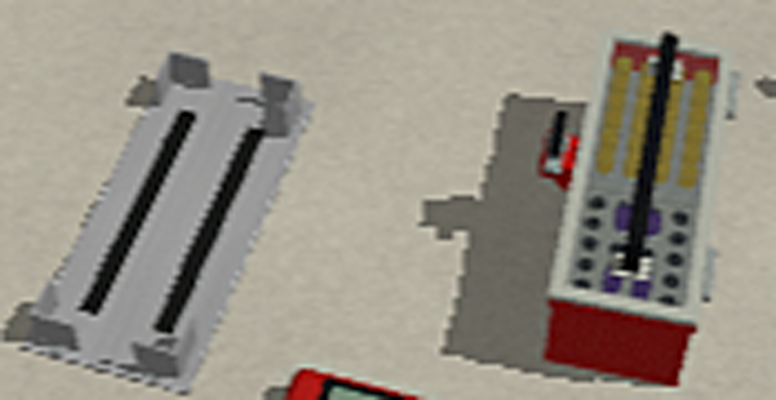

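Run:
```python
from h import *
d=np.load("pics/scene0.npz");K,T=d["K"],d["T"]
s=776/175
def P(x,y,z): return onz(K,T,180+x/s-.4,165+y/(400/90)-.4,z)
L=[P(*c,.104)[:2] for c in[(612,40),(730,50),(697,325),(550,298)]]
print("lid",np.round(L,3)); 
for i in range(4):
    e=L[(i+1)%4]-L[i]; print(np.hypot(*e).round(3),np.degrees(np.arctan2(e[1],e[0])).round(1))
print("centre",np.mean(L,0))
h=[P(668,38,.149)[:2],P(632,265,.149)[:2]];print("handle",h,np.mean(h,0),np.degrees(np.arctan2(*(h[1]-h[0])[::-1])))
print("wing",P(560,112,.14),P(553,150,.14))
C=[P(*c,.004)[:2] for c in[(160,75),(314,105),(185,392),(18,347)]]
print("cradle",np.round(C,3),np.mean(C,0))
for i in range(4):
    e=C[(i+1)%4]-C[i]; print(np.hypot(*e).round(3),np.degrees(np.arctan2(e[1],e[0])).round(1))
o=robot.get_obs();print(R.from_rotvec(o["tcp_rot"]).as_matrix().round(3))
s_=robot.snapshot("wrist");cv2.imwrite("pics/w0.png",s_["frame"]);Tt=np.eye(4);Tt[:3,:3]=R.from_rotvec(o["tcp_rot"]).as_matrix();Tt[:3,3]=o["tcp_pos"]
print((np.linalg.inv(Tt)@s_["T"]).round(3),s_["K"])
```

```text
lid [[0.393 0.196]
 [0.397 0.304]
 [0.699 0.263]
 [0.682 0.145]]
0.108 88.0
0.304 -7.7
0.119 -97.9
0.294 169.9
centre [0.54278913 0.22683984]
handle [array([0.42880486, 0.24058058]), array([0.67601141, 0.20589459])] [0.55240813 0.22323759] -7.987129892672796
wing [0.51443725 0.14729227 0.14      ] [0.55684817 0.14203855 0.14      ]
cradle [[ 0.383 -0.238]
 [ 0.409 -0.082]
 [ 0.736 -0.157]
 [ 0.704 -0.309]] [ 0.55781763 -0.19618745]
0.158 80.4
0.335 -12.9
0.155 -102.1
0.329 167.6
[[ 0.892  0.452 -0.001]
 [ 0.452 -0.892  0.001]
 [-0.    -0.001 -1.   ]]
[[-0.     0.966  0.259  0.065]
 [ 1.    -0.     0.    -0.   ]
 [ 0.     0.259 -0.966 -0.143]
 [ 0.     0.     0.     1.   ]] [[323.8007691    0.         259.06470122]
 [  0.         323.8007691  192.38476178]
 [  0.           0.           1.        ]]
```

drive_tool([
  [1,-1,0,0,0,0],
  [1,-1,0,0,0,0],
  [1,-1,0,0,0,0],
  [1,-1,0,0,0,0],
  [1,-1,0,0,0,0],
  [1,-1,0,0,0,0],
  [1,-1,0,0,0,0],
  [1,-1,0,0,0,0],
  [1,-1,0,0,0,0],
  [1,-1,0,0,0,0],
], fingers=0.3)

```text
time: 1.4
tcp_pos: [0.4813, -0.0629, 0.2315]
tcp_rot: [3.056, 0.729, 0.001]
wrist_force: [1.0, -0.8, 1.0]
finger_gap: 0.0597
```

drive_tool([
  [1,-1,0,0,0,0],
  [1,-1,0,0,0,0],
  [1,-1,0,0,0,0],
  [0,0,0,0,0,1],
  [0,0,0,0,0,1],
  [0,0,0,0,0,1],
  [0,0,0,0,0,1],
  [0,0,0,0,0,1],
  [0,0,0,0,0,1],
  [0,0,0,0,0,1],
])

```text
time: 2.65
tcp_pos: [0.5338, 0.0966, 0.2312]
tcp_rot: [3.133, -0.228, -0.001]
wrist_force: [0.8, -0.4, 0.4]
finger_gap: 0.0597
```

Run:
```python
from h import *
f,K,T,s=snap("wrist"); cv2.imwrite("pics/w1.png",f); np.savez("pics/w1.npz",K=K,T=T)
o=robot.get_obs();print(o["time"],o["tcp_pos"],R.from_rotvec(o["tcp_rot"]).as_matrix().round(3),o["finger_gap"],o["joint_positions"].round(2))
```

```text
2.7 [0.53378873 0.09658619 0.23116202] [[ 0.989 -0.149 -0.   ]
 [-0.149 -0.989 -0.   ]
 [-0.     0.    -1.   ]] 0.05927614039276921 [-0.03  0.23 -0.31  1.89  0.08  1.04 -2.09]
```

View pics/w1.png

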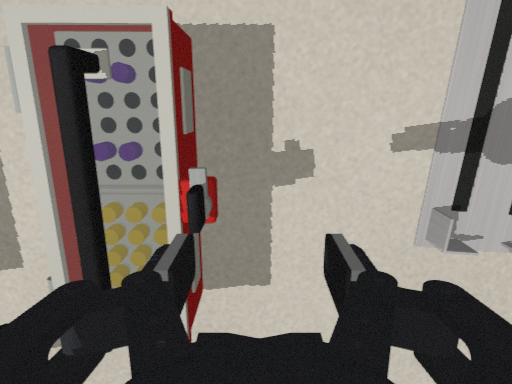

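The wrist view shows the wing at about (196,207), the tongue pointing up the image, and the lid's +x corners at about (8,14) and (172,10). Next I'll cast these to points.

Run:
```python
from h import *
d=np.load("pics/w1.npz");K,T=d["K"],d["T"];f=cv2.imread("pics/w1.png")
for n,u,v,z in[("lidTL",7,11,.106),("lidTR",170,10,.106),("rimR",176,100,.106),("rimR2",184,230,.106),("post1",83,52,.149),("hR",97,200,.149),("hR2",96,150,.149),("hL2",67,150,.149),("hL3",72,240,.149),("hR3",100,240,.149)]:
    print(n,onz(K,T,u,v,z).round(4))
c=np.array([.545,.226]);a=np.radians(-8.0);Q=np.array([[np.cos(a),-np.sin(a)],[np.sin(a),np.cos(a)]])
for x,y,z in[(.019,-.075,.14),(.019,-.085,.14),(-.015,-.085,.14),(-.015,-.075,.14),(.019,-.085,.114),(.152,.06,.106),(.152,-.06,.106),(.105,0,.149)]:
    print((x,y,z),proj(K,T,[*(c+Q@[x,y]),z]).round(0))
g=f[150:270,150:250];cv2.imwrite("pics/z2.png",cv2.resize(g,None,fx=6,fy=5,interpolation=cv2.INTER_CUBIC))
```

```text
lidTL [0.6924 0.2638 0.106 ]
lidTR [0.6755 0.1432 0.106 ]
rimR [0.6116 0.1524 0.106 ]
rimR2 [0.502  0.1687 0.106 ]
post1 [0.6473 0.1951 0.149 ]
hR [0.5493 0.2134 0.149 ]
hR2 [0.5846 0.2041 0.149 ]
hL2 [0.5875 0.2241 0.149 ]
hL3 [0.5216 0.2405 0.149 ]
hR3 [0.5186 0.2197 0.149 ]
(0.019, -0.075, 0.14) [185. 179.]
(0.019, -0.085, 0.14) [199. 179.]
(-0.015, -0.085, 0.14) [201. 222.]
(-0.015, -0.075, 0.14) [188. 222.]
(0.019, -0.085, 0.114) [205. 172.]
(0.152, 0.06, 0.106) [ 1. -6.]
(0.152, -0.06, 0.106) [164.  -7.]
(0.105, 0, 0.149) [58. 53.]
```

View pics/z2.png

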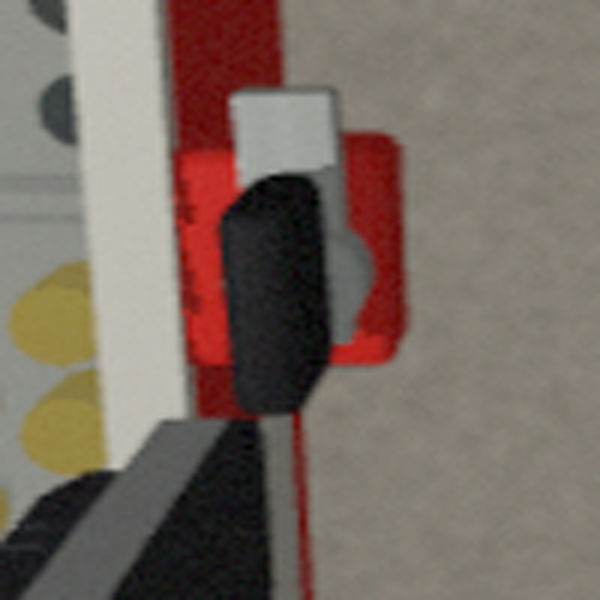

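The crop shows the wing's top face at about u 188-203, v 190-232. The tongue is above it and the pin cap is on the right.

Run:
```python
from h import *
d=np.load("pics/w1.npz");K,T=d["K"],d["T"]
for u,v in[(196,231),(195,190)]: print(onz(K,T,u,v,.14).round(4))
c=np.array([.5335,.225]);a=np.radians(-8.2);Q=np.array([[np.cos(a),-np.sin(a)],[np.sin(a),np.cos(a)]])
for x,y,z in[(.019,-.075,.14),(.019,-.085,.14),(-.015,-.085,.14),(-.015,-.075,.14),(.152,-.06,.106)]:
    print((x,y,z),proj(K,T,[*(c+Q@[x,y]),z]).round(0))
Rm=R.from_rotvec(robot.get_obs()["tcp_rot"]).as_matrix();p=robot.get_obs()["tcp_pos"]
print((Rm.T@(np.array([*(c+Q@[0,-.08]),.119])-p)/.04).round(2), np.degrees(np.arctan2(Rm[1,0],Rm[0,0])))
```

```text
[0.512  0.1493 0.14  ]
[0.5443 0.1437 0.14  ]
(0.019, -0.075, 0.14) [190. 194.]
(0.019, -0.085, 0.14) [203. 194.]
(-0.015, -0.085, 0.14) [205. 236.]
(-0.015, -0.075, 0.14) [192. 236.]
(0.152, -0.06, 0.106) [169.  10.]
[-0.47 -1.17  2.8 ] -8.571037486160115
```

drive_tool([
  [-0.2,-0.6,0,0,0,0],
  [-0.2,-0.6,0,0,0,0],
  [0,0,0.9,0,0,0],
  [0,0,0.9,0,0,0],
  [0,0,0.6,0,0,0],
  [0,0,0.35,0,0,0],
  [0,0,0,0,0,0],
])

```text
time: 3.58
tcp_pos: [0.5246, 0.1464, 0.1208]
tcp_rot: [3.133, -0.222, -0.002]
wrist_force: [-0.2, 0.1, -0.1]
finger_gap: 0.06
```

drive_tool([
  [0,0,0,0,0,0],
  [0,0,0,0,0,0],
  [0,0,0,0,0,0],
  [0,0,0,0,0,0],
  [0,0,0,0,0,0],
  [0,0,0,0,0,0],
], fingers=1)

```text
time: 4.32
tcp_pos: [0.5254, 0.1472, 0.1223]
tcp_rot: [-3.133, 0.222, -0.002]
wrist_force: [-1.1, 2.8, 6.5]
finger_gap: 0.0085
```

drive_tool([
  [0,0,-0.05,0,0,-0.5],
  [0,0,0,0,0,-1],
  [0,0,0,0,0,-1],
  [0,0,0,0,0,-1],
  [0,0,0,0,0,-1],
  [0,0,0,0,0,-1],
  [0,0,0,0,0,-1],
  [0,0,0,0,0,-1],
  [0,0,0,0,0,0],
])

```text
time: 5.45
tcp_pos: [0.5247, 0.1463, 0.1232]
tcp_rot: [-3.039, -0.795, 0.001]
wrist_force: [-0.4, 0.8, -5.5]
finger_gap: 0.0083
```

Run:
```python
from h import *
o=robot.get_obs();print(o["wrist_force"].round(1),o["wrist_torque"].round(2),o["joint_positions"].round(2))
f,K,T,s=snap("scene");g=f[165:255,270:350]
f2,K2,T2,s=snap("side");g2=f2[180:290,185:325]
cv2.imwrite("pics/z3.png",np.hstack([cv2.resize(g,(400,450),interpolation=3),cv2.resize(g2,(400,450))]))
```

```text
[-0.4  0.8 -5.5] [-0.05 -0.09 -0.02] [-0.01  0.38 -0.46  1.97  0.22  0.84 -1.65]
```

View pics/z3.png

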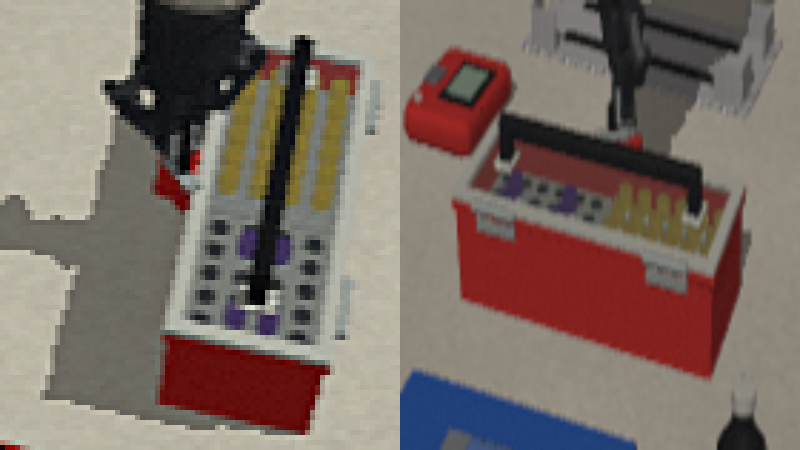

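drive_tool([
  [0,0,0.02,0,0,-1],
  [0,0,0,0,0,-1],
  [0,0,0,0,0,-1],
  [0,0,0,0,0,-1],
  [0,0,0,0,0,-1],
  [0,0,0,0,0,-1],
  [0,0,0,0,0,-1],
  [0,0,0,0,0,-1],
  [0,0,0,0,0,-1],
  [0,0,0,0,0,-1],
])

```text
time: 6.8
tcp_pos: [0.5247, 0.146, 0.1226]
tcp_rot: [2.417, 2.006, -0.001]
wrist_force: [-2.3, -2.8, -0.3]
finger_gap: 0.0086
```

drive_tool([
  [0,0,0,0,0,-0.5],
  [0,0,0,0,0,-0.4],
  [0,0,0,0,0,0],
])

```text
time: 7.18
tcp_pos: [0.5252, 0.1463, 0.1227]
tcp_rot: [2.338, 2.098, 0.001]
wrist_force: [0.3, -2.0, -2.9]
finger_gap: 0.0084
```

Run:
```python
from h import *
o=robot.get_obs();Rm=R.from_rotvec(o["tcp_rot"]).as_matrix();print(o["time"],o["tcp_pos"],o["finger_gap"],o["wrist_force"].round(1),o["wrist_torque"].round(2),np.degrees(np.arctan2(Rm[1,0],Rm[0,0])))
```

```text
7.175 [0.52521746 0.14633529 0.12269302] 0.00844178538741496 [ 0.3 -2.  -2.9] [-0.43 -0.38 -0.23] 83.78688733937359
```

drive_tool([
  [0,0,0,0,0,-0.4],
  [0,0,0,0,0,0],
])

```text
time: 7.42
tcp_pos: [0.5251, 0.1466, 0.1226]
tcp_rot: [-2.3, -2.14, -0.001]
wrist_force: [1.7, 0.2, -3.3]
finger_gap: 0.0085
```

Run:
```python
from h import *
o=robot.get_obs();Rm=R.from_rotvec(o["tcp_rot"]).as_matrix();print(o["time"],o["tcp_pos"],o["finger_gap"],o["wrist_force"].round(1),o["wrist_torque"].round(2),np.degrees(np.arctan2(Rm[1,0],Rm[0,0])))
```

```text
7.425 [0.52507812 0.14663557 0.12260387] 0.008510393964203743 [ 1.7  0.2 -3.3] [-0.02 -0.59 -0.15] 85.89172417171316
```

drive_tool([
  [0,0,0,0,0,0],
  [0,0,0,0,0,0],
  [0,0,0,0,0,0],
  [0,0,-0.6,0,0,0],
  [0,0,-1,0,0,1],
  [0,0,-1,0,0,1],
  [0,0,-1,0,0,1],
  [0,0,-0.4,0,0,1],
  [0,0,0,0,0,1],
  [0,0,0,0,0,1],
], fingers=0.3)

```text
time: 8.68
tcp_pos: [0.5249, 0.1465, 0.2829]
tcp_rot: [2.778, 1.467, 0.001]
wrist_force: [0.3, -0.2, 0.2]
finger_gap: 0.0596
```

drive_tool([
  [0,0,0,0,0,1],
  [0,0,0,0,0,1],
  [0,0,0,0,0,1],
  [0,0,0,0,0,1],
  [0,0,0,0,0,1],
  [0,0,0,0,0,1],
  [0,0,0,0,0,1],
  [0,0,0,0,0,1],
  [0,0,0,0,0,1],
  [0,0,0,0,0,1],
])

```text
time: 9.93
tcp_pos: [0.5248, 0.1465, 0.2826]
tcp_rot: [-3.138, -0.156, 0.0]
wrist_force: [-0.6, 1.1, 0.7]
finger_gap: 0.0598
```

drive_tool([
  [-0.5,-0.2,0,0,0,1],
  [-0.5,-0.2,0,0,0,1],
  [0,0,0,0,0,0.8],
  [0,0,0,0,0,0],
  [0,0,0,0,0,0],
])

```text
time: 10.55
tcp_pos: [0.4842, 0.16, 0.2825]
tcp_rot: [-3.134, 0.221, 0.0]
wrist_force: [-1.1, 0.2, -0.1]
finger_gap: 0.0599
```

Run:
```python
from h import *
f,K,T,s=snap("wrist"); cv2.imwrite("pics/w2.png",f); np.savez("pics/w2.npz",K=K,T=T)
o=robot.get_obs();Rm=R.from_rotvec(o["tcp_rot"]).as_matrix();print(o["time"],o["tcp_pos"],Rm.round(3),o["finger_gap"],np.degrees(np.arctan2(Rm[1,0],Rm[0,0])))
```

```text
10.6 [0.48419138 0.16003005 0.28248013] [[ 0.99 -0.14 -0.  ]
 [-0.14 -0.99  0.  ]
 [-0.   -0.   -1.  ]] 0.059281969132961014 -8.072180842209637
```

View pics/w2.png

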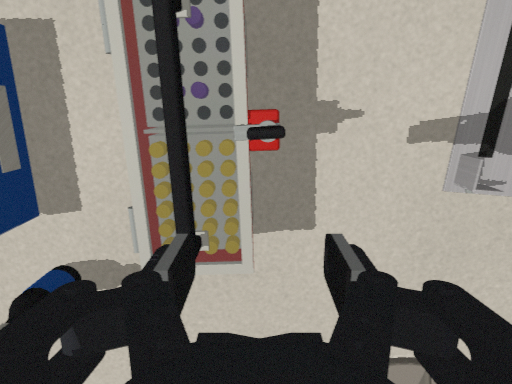

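The view shows the tongue square across the lid edge, with the wing at (250-284,132). The handle bar runs from (167,5) to (183,235), and the lid's -x corners are at about (149,265) and (253,267).

Run:
```python
from h import *
d=np.load("pics/w2.npz");K,T=d["K"],d["T"];f=cv2.imread("pics/w2.png").astype(int)
b=f.max(2)<60
pts=[]
for v in range(30,225,15):
    r=np.where(b[v,140:215])[0]+140; 
    if len(r)>5: pts.append([v,r.min(),r.max()])
print(pts)
fit=np.array([np.r_[onz(K,T,l,v,.149)[:2],onz(K,T,r,v,.149)[:2]] for v,l,r in pts])
for k in(0,2):
    p=np.polyfit(fit[:,k],fit[:,k+1],1);print("edge",np.degrees(np.arctan(p[0])),np.polyval(p,.5345))
g=np.where(b[110:150,246:292]);print("wing bbox",g[1].min()+246,g[1].max()+246,g[0].min()+110,g[0].max()+110)
for n,u,v,z in[("BL",149,264,.106),("BR",253,266,.106),("R0",245,20,.106),("R1",251,220,.106),("w0",250,132,.14),("w1",283,131,.14),("redlugtop",263,110,.1),("redlugbot",263,150,.1)]: print(n,onz(K,T,u,v,z).round(4))
for v in (20,220):print([tuple(f[v,u]) for u in range(238,258,2)])
```

```text
[[30, np.int64(155), np.int64(176)], [45, np.int64(155), np.int64(202)], [60, np.int64(158), np.int64(179)], [75, np.int64(159), np.int64(180)], [90, np.int64(151), np.int64(182)], [105, np.int64(163), np.int64(183)], [120, np.int64(165), np.int64(184)], [135, np.int64(166), np.int64(186)], [150, np.int64(168), np.int64(187)], [165, np.int64(169), np.int64(188)], [180, np.int64(171), np.int64(190)], [195, np.int64(173), np.int64(191)], [210, np.int64(174), np.int64(192)]]
edge -5.437010837885724 0.232999275240918
edge -8.56503139541599 0.2147057955701766
wing bbox 247 284 125 139
BL [0.4003 0.293  0.106 ]
BR [0.3821 0.1814 0.106 ]
R0 [0.6232 0.1533 0.106 ]
R1 [0.4349 0.1758 0.106 ]
w0 [0.5273 0.1621 0.14  ]
w1 [0.5242 0.1336 0.14  ]
redlugtop [0.5436 0.148  0.1   ]
redlugbot [0.5049 0.1533 0.1   ]
[(np.int64(174), np.int64(184), np.int64(184)), (np.int64(174), np.int64(182), np.int64(185)), (np.int64(172), np.int64(182), np.int64(183)), (np.int64(90), np.int64(97), np.int64(108)), (np.int64(105), np.int64(115), np.int64(119)), (np.int64(109), np.int64(119), np.int64(122)), (np.int64(107), np.int64(117), np.int64(122)), (np.int64(107), np.int64(116), np.int64(121)), (np.int64(110), np.int64(121), np.int64(126)), (np.int64(113), np.int64(121), np.int64(127))]
[(np.int64(113), np.int64(131), np.int64(133)), (np.int64(160), np.int64(168), np.int64(170)), (np.int64(170), np.int64(181), np.int64(181)), (np.int64(169), np.int64(178), np.int64(180)), (np.int64(168), np.int64(180), np.int64(181)), (np.int64(168), np.int64(179), np.int64(179)), (np.int64(169), np.int64(177), np.int64(180)), (np.int64(87), np.int64(94), np.int64(106)), (np.int64(107), np.int64(118), np.int64(122)), (np.int64(107), np.int64(118), np.int64(122))]
```

drive_tool([
  [0.2,-0.9,0,0,0,0],
  [0.2,-0.9,0,0,0,0],
  [0,0,0.9,0,0,0],
  [0,0,1,0,0,0],
  [0,0,0.9,0,0,0],
  [0,0,0.8,0,0,0],
  [0,0,0.4,0,0,0],
  [0,0,0,0,0,0],
], fingers=0.42)

```text
time: 11.6
tcp_pos: [0.5099, 0.229, 0.122]
tcp_rot: [3.133, -0.222, -0.002]
wrist_force: [0.0, 0.2, -0.2]
finger_gap: 0.0501
```

drive_tool([
  [0,0,0,0,0,0],
  [0,0,0,0,0,0],
  [0,0,0,0,0,0],
  [0,0,0,0,0,0],
  [0,0,0,0,0,0],
], fingers=1)

```text
time: 12.22
tcp_pos: [0.5107, 0.2291, 0.1236]
tcp_rot: [-3.133, 0.223, -0.003]
wrist_force: [-1.6, -3.2, 7.5]
finger_gap: 0.0147
```

drive_tool([
  [0,0,-0.1,0,0,0],
  [0,0,-0.1,0,0,0],
  [0,0,-0.1,0,0,0],
  [0,0,-0.1,0,0,0],
  [0,0,-0.1,0,0,0],
  [0,0,0,0,0,0],
  [0,0,0,0,0,0],
])

```text
time: 13.1
tcp_pos: [0.5101, 0.229, 0.1424]
tcp_rot: [3.134, -0.223, -0.0]
wrist_force: [0.1, -0.1, -8.0]
finger_gap: 0.0149
```

Run:
```python
from h import *
o=robot.get_obs();Rm=R.from_rotvec(o["tcp_rot"]).as_matrix();print(o["time"],o["tcp_pos"],o["finger_gap"],o["wrist_force"].round(2),o["wrist_torque"].round(3),(Rm.T@o["wrist_torque"]).round(3),np.degrees(np.arctan2(Rm[1,0],Rm[0,0])))
f,K,T,s=snap("side");g=f[170:290,170:330];np.savez("pics/side3.npz",K=K,T=T);cv2.imwrite("pics/side3.png",f)
cv2.imwrite("pics/z4.png",cv2.resize(g,None,fx=5,fy=5,interpolation=3))
```

```text
13.1 [0.510061   0.2290444  0.14244807] 0.014898859453940875 [ 0.05 -0.08 -8.04] [ 0.099 -0.088 -0.015] [0.11  0.073 0.014] -8.143766622956656
```

View pics/z4.png

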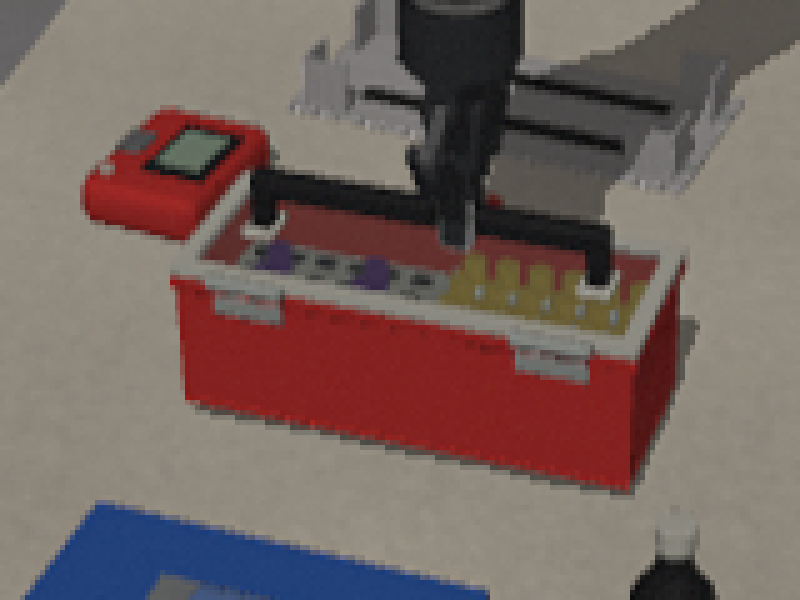

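The box is off the desk: 8.0 N, so the full weight of about 0.82 kg. It looks level and the wing is across the lid. Next I'll lift a bit more and read the torque and tilt.

drive_tool([
  [0,0,-0.3,0,0,0],
  [0,0,-0.4,0,0,0],
  [0,0,-0.3,0,0,0],
  [0,0,0,0,0,0],
  [0,0,0,0,0,0],
  [0,0,0,0,0,0],
])

```text
time: 13.9
tcp_pos: [0.5098, 0.2289, 0.1821]
tcp_rot: [3.133, -0.223, -0.001]
wrist_force: [0.3, 0.1, -7.5]
finger_gap: 0.0148
```

Run:
```python
from h import *
for i in range(6):
    f,K,T,s=snap(["side","wrist","scene"][i%3]);cv2.imwrite(f"pics/l{i}.png",f);np.savez(f"pics/l{i}.npz",K=K,T=T)
    o=robot.get_obs();Rm=R.from_rotvec(o["tcp_rot"]).as_matrix();print(o["time"],o["wrist_force"].round(2),(Rm.T@o["wrist_torque"]).round(3))
print(o["tcp_pos"])
# lower -> find red front face bottom/top edges in side view
f=cv2.imread("pics/l0.png").astype(int)
red=((f[:,:,2]>90)&(f[:,:,1]<60)&(f[:,:,0]<60)).astype(np.uint8)
n,l,st,c=cv2.connectedComponentsWithStats(red)
print([tuple(x) for x in st if x[4]>150])
```

```text
13.95 [ 0.44 -0.79 -8.73] [-0.011  0.012  0.006]
14.0 [-1.36  0.25 -7.45] [-0.002  0.026  0.035]
14.05 [-1.02  0.6  -8.13] [ 0.041  0.033 -0.03 ]
14.1 [ 0.34  0.05 -7.58] [ 0.031 -0.003 -0.039]
14.15 [-0.59  0.13 -6.55] [0.022 0.087 0.005]
14.2 [ 0.58  0.15 -7.52] [ 0.045  0.091 -0.054]
[0.51009794 0.22909726 0.18241918]
[(np.int32(0), np.int32(0), np.int32(512), np.int32(384), np.int32(193695)), (np.int32(187), np.int32(192), np.int32(111), np.int32(66), np.int32(2440)), (np.int32(225), np.int32(200), np.int32(38), np.int32(14), np.int32(270))]
```

Run:
```python
from h import *
d=np.load("pics/l0.npz");K,T=d["K"],d["T"];f=cv2.imread("pics/l0.png").astype(int)
red=(f[:,:,2]>90)&(f[:,:,1]<60)&(f[:,:,0]<60)
us=np.arange(200,280,4);vb=np.array([np.where(red[:,u])[0].max() for u in us])
print(us,vb)
c=np.array([.5365,.2255]);a=np.radians(-8.1);Q=np.array([[np.cos(a),-np.sin(a)],[np.sin(a),np.cos(a)]])
for tilt in(-2,-1,0,1,2):
    P=[proj(K,T,[*(c+Q@[x,.058]),.0605+np.tan(np.radians(tilt))*(x+.027)]) for x in(.14,-.14)]
    print(tilt,np.round(P,1),((P[1]-P[0])[1]/(P[1]-P[0])[0]).round(4))
print(np.polyfit(us,vb,1))
```

```text
[200 204 208 212 216 220 224 228 232 236 240 244 248 252 256 260 264 268
 272 276] [216 217 239 240 241 242 243 244 244 245 246 247 248 248 249 250 251 251
 252 253]
-2 [[207.6 240.5]
 [290.9 255.1]] 0.1757
-1 [[207.5 239.8]
 [290.9 255.7]] 0.1908
0 [[207.5 239. ]
 [290.9 256.2]] 0.2058
1 [[207.4 238.3]
 [290.9 256.7]] 0.2209
2 [[207.4 237.5]
 [290.9 257.2]] 0.2359
[  0.34736842 160.62631579]
```

Slope 0.206 matches zero tilt, so the box is level. Residual imbalance is about 5 mm, which is fine. Now the cradle pose, from its two black strips and its plate in both views.

Run:
```python
from h import *
for n,(v0,v1,u0,u1) in(("scene",(170,250,180,256)),("side",(168,208,225,322))):
    d=np.load(f"pics/{n}0.npz");K,T=d["K"],d["T"];f=cv2.imread(f"pics/{n}0.png")
    m=np.zeros(f.shape[:2],np.uint8);m[v0:v1,u0:u1]=(f[v0:v1,u0:u1].max(2)<75)
    k,l,st,c=cv2.connectedComponentsWithStats(m)
    for i in range(1,k):
        if st[i,4]<40: continue
        vs,us=np.where(l==i)
        P=np.array([onz(K,T,u,v,.005)[:2] for u,v in zip(us,vs)],np.float32)
        (x,y),(w,h),a=cv2.minAreaRect(P);vx=cv2.fitLine(P,cv2.DIST_L2,0,.01,.01)[:2,0]
        print(n,st[i],"mid",np.round([x,y],4),"size",round(w,3),round(h,3),"yaw",np.degrees(np.arctan(vx[1]/vx[0])).round(1))
```

```text
scene [198 190  26  46 188] mid [ 0.5457 -0.2276] size 0.016 0.24 yaw -12.6
scene [215 194  25  46 194] mid [ 0.561  -0.1596] size 0.017 0.239 yaw -12.7
side [249 180  55  13 117] mid [ 0.5457 -0.2273] size 0.017 0.24 yaw -12.9
side [243 188  52  13 118] mid [ 0.5645 -0.1597] size 0.017 0.226 yaw -12.9
```

drive_tool([
  [0,0,-0.25,0,0,0],
  [0.04,0.2,-0.25,0,0,0],
  [0.08,0.4,0,0,0,0],
  [0.11,0.6,0,0,0,0],
  [0.15,0.8,0,0,0,0],
  [0.17,0.9,0,0,0,0],
  [0.17,0.9,0,0,0,0],
  [0.17,0.9,0,0,0,0],
  [0.17,0.9,0,0,0,0],
  [0.17,0.9,0,0,0,0],
])

```text
time: 15.45
tcp_pos: [0.5214, -0.0378, 0.2026]
tcp_rot: [3.133, -0.225, 0.0]
wrist_force: [0.9, -0.4, -7.2]
finger_gap: 0.015
```

drive_tool([
  [0.17,0.9,0,0,0,0],
  [0.17,0.9,0,0,0,0],
  [0.15,0.8,0,0,0,0.2],
  [0.11,0.6,0,0,0,0.2],
  [0.06,0.3,0,0,0,0.2],
  [0.02,0.15,0,0,0,0.2],
  [0,0,0,0,0,0.14],
  [0,0,0,0,0,0],
  [0,0,0,0,0,0],
  [0,0,0,0,0,0],
])

```text
time: 16.7
tcp_pos: [0.5271, -0.1833, 0.2026]
tcp_rot: [-3.122, 0.35, -0.0]
wrist_force: [-0.1, 0.1, -8.0]
finger_gap: 0.0147
```

Run:
```python
from h import *
ims=[]
for n in("scene","side"):
    f,K,T,s=snap(n);cv2.imwrite(f"pics/{n}5.png",f);np.savez(f"pics/{n}5.npz",K=K,T=T);ims.append(f)
o=robot.get_obs();Rm=R.from_rotvec(o["tcp_rot"]).as_matrix();print(o["time"],o["tcp_pos"],o["finger_gap"],o["wrist_force"].round(2),np.degrees(np.arctan2(Rm[1,0],Rm[0,0])),Rm.round(3)[:,2])
g=ims[0][160:260,170:290];h=ims[1][120:220,200:330]
cv2.imwrite("pics/z5.png",np.hstack([cv2.resize(g,(400,333),interpolation=3),cv2.resize(h,(400,333),interpolation=3)]))
```

```text
16.8 [ 0.52710881 -0.18346863  0.20254551] 0.014637078404146246 [-0.07  0.28 -7.33] -12.821902687709539 [ 0.  0. -1.]
```

View pics/z5.png

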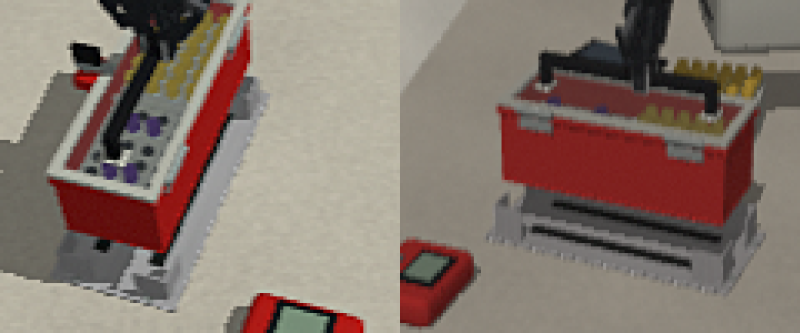

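The box is over the cradle and level in both views, with the wing still across the lid. I'll make a 5 mm correction, then check the tub's bottom corners.

drive_tool([
  [0.03,0.06,0,0,0,0],
  [0.03,0.05,0,0,0,0],
  [0,0,0,0,0,0],
  [0,0,0,0,0,0],
  [0,0,0,0,0,0],
])

```text
time: 17.42
tcp_pos: [0.5284, -0.1884, 0.2025]
tcp_rot: [-3.122, 0.351, 0.0]
wrist_force: [0.2, 0.1, -8.1]
finger_gap: 0.015
```

Run:
```python
from h import *
o=robot.get_obs();print(o["tcp_pos"],o["wrist_force"])
c=np.array([.5545,-.194]);a=np.radians(-12.8);Q=np.array([[np.cos(a),-np.sin(a)],[np.sin(a),np.cos(a)]])
zb=o["tcp_pos"][2]-.1225
for n in("scene","side"):
    f,K,T,s=snap(n);cv2.imwrite(f"pics/{n}6.png",f);f=f.astype(int)
    red=((f[:,:,2]>70)&(f[:,:,1]<50)&(f[:,:,0]<50)).astype(np.uint8)
    red[:, :180]=0;red[:,320:]=0
    k,l,st,ce=cv2.connectedComponentsWithStats(red);b=[i for i in range(1,k)];b=max(b,key=lambda i:st[i,4])
    print(n,st[b])
    pts=np.argwhere(l==b)[:,::-1].astype(np.int32)
    ap=cv2.approxPolyDP(cv2.convexHull(pts),2,True)[:,0]
    print("hull",ap.tolist())
    for x in(.15,-.15):
        for y in(-.058,.058): print((x,y),proj(K,T,[*(c+Q@[x,y]),zb]).round(1))
    for p in ap: print(p,(Q.T@(onz(K,T,*(p+[0,.5]),zb)[:2]-c)).round(4))
```

```text
[ 0.52839941 -0.18840757  0.20251428] [ 0.23058029  0.06313696 -8.08843374]
scene [279  23  41  28 999]
hull [[319, 50], [287, 49], [279, 27], [280, 23], [319, 24]]
(0.15, -0.058) [187.5 228.7]
(0.15, 0.058) [216.5 236.6]
(-0.15, -0.058) [218. 172.]
(-0.15, 0.058) [244.1 178.2]
[319  50] [-1.2184  0.1388]
[287  49] [-1.1745 -0.0417]
[279  27] [-1.4119 -0.1596]
[280  23] [-1.4636 -0.168 ]
[319  24] [-1.5231  0.0718]
side [ 219  346  101   38 2685]
hull [[319, 364], [319, 383], [219, 381], [236, 358], [258, 348], [271, 346], [299, 350]]
(0.15, -0.058) [245.  160.8]
(0.15, 0.058) [232.2 172.4]
(-0.15, -0.058) [312.9 173.7]
(-0.15, 0.058) [302.9 186.7]
[319 364] [-0.4648  0.8202]
[319 383] [-0.4805  0.868 ]
[219 381] [-0.2814  0.9503]
[236 358] [-0.2869  0.8802]
[258 348] [-0.3206  0.8337]
[271 346] [-0.3459  0.816 ]
[299 350] [-0.4099  0.8008]
```

Those masks caught other red objects. I'll restrict them to the box area and rerun.

Run:
```python
from h import *
c=np.array([.5545,-.194]);a=np.radians(-12.8);Q=np.array([[np.cos(a),-np.sin(a)],[np.sin(a),np.cos(a)]])
zb=.08
for n,(v0,v1,u0,u1) in(("scene",(150,245,180,255)),("side",(130,200,228,325))):
    d=np.load(f"pics/{n}5.npz");K,T=d["K"],d["T"];f=cv2.imread(f"pics/{n}6.png").astype(int)
    red=np.zeros(f.shape[:2],np.uint8);w=f[v0:v1,u0:u1];red[v0:v1,u0:u1]=(w[:,:,2]>70)&(w[:,:,1]<55)&(w[:,:,0]<55)
    k,l,st,ce=cv2.connectedComponentsWithStats(red);b=max(range(1,k),key=lambda i:st[i,4])
    pts=np.argwhere(l==b)[:,::-1].astype(np.int32)
    ap=cv2.approxPolyDP(cv2.convexHull(pts),1.5,True)[:,0]
    for p in ap: print(n,p,(Q.T@(onz(K,T,*(p+[0,.5]),zb)[:2]-c)).round(4))
```

```text
scene [242 168] [-0.1993  0.0311]
scene [243 178] [-0.1471  0.0543]
scene [218 235] [0.144  0.0615]
scene [189 228] [ 0.1477 -0.0531]
scene [183 214] [ 0.0956 -0.1025]
side [315 152] [-0.0934 -0.2522]
side [313 174] [-0.1527 -0.0519]
side [304 186] [-0.1534  0.0548]
side [235 173] [0.1354 0.0621]
side [233 170] [0.1549 0.0418]
side [232 152] [ 0.2387 -0.1107]
```

All the tub's bottom corners fall within a few millimetres of where they should be over the cradle, so I'm handing in.

```bash
python3 -c "
from station import robot
o=robot.get_obs();print(o['time'],o['wrist_force'],o['finger_gap']);print(robot.finish_job())"
```

```text
17.525 [ 0.05602654 -0.20232182 -7.21119294] 0.014684727299504763
the job is handed in; nothing more can be done
None
```

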